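# Put the mixed-up reagent bottles back in their own dishes

### The job

The four brown reagent bottles have been put back in the wrong dishes. Swap them round, parking a bottle in the empty black dish on the way, until each stands flat in the dish of the colour of its cap and the black dish is empty again. Keep the bottles upright and do not shift the yellow-lidded specimen cup that stands among them.

Things in the scene. Friction and masses are not known exactly. Their poses are not given: they have to be found in the camera images.
- green_bottle: small round brown glass bottle with a green screw cap (paper label with green band). Body 36 mm in diameter up to 55 mm, cap 19 mm in diameter, 62 mm tall in all, 55 to 115 g. Origin at the centre of its underside, z up along the bottle. Starts standing in a dish of another colour; any yaw.
- red_bottle: small round brown glass bottle with a red screw cap (paper label with red band). Body 36 mm in diameter up to 55 mm, cap 19 mm in diameter, 62 mm tall in all, 55 to 115 g. Origin at the centre of its underside, z up along the bottle. Starts standing in a dish of another colour; any yaw.
- blue_bottle: small round brown glass bottle with a blue screw cap (paper label with dark blue band). Body 38 mm in diameter up to 62 mm, cap 21 mm in diameter, 70 mm tall in all, 55 to 115 g. Origin at the centre of its underside, z up along the bottle. Starts standing in a dish of another colour; any yaw.
- white_bottle: small round brown glass bottle with a white screw cap (paper label with orange-red band). Body 44 mm in diameter up to 69 mm, cap 24 mm in diameter, 78 mm tall in all, 55 to 115 g. Origin at the centre of its underside, z up along the bottle. Starts standing in a dish of another colour; any yaw.
- green_dish: green plastic dish for one bottle, fixed: round, 72 mm wide, 7 mm high; flat round recess 64 mm wide, its floor 3 mm above the worktop; thumb tab to 50 mm from the centre on its -x side. Origin: centre of its underside, on the worktop. Home of the bottle with the green cap; at the start one of the other bottles stands in it. Dishes and cup are at least 95 mm apart, centre to centre.
- red_dish: red plastic dish for one bottle, fixed: round, 72 mm wide, 7 mm high; flat round recess 64 mm wide, its floor 3 mm above the worktop; thumb tab to 50 mm from the centre on its -x side. Origin: centre of its underside, on the worktop. Home of the bottle with the red cap; at the start one of the other bottles stands in it. Dishes and cup are at least 95 mm apart, centre to centre.
- blue_dish: blue plastic dish for one bottle, fixed: round, 72 mm wide, 7 mm high; flat round recess 64 mm wide, its floor 3 mm above the worktop; thumb tab to 50 mm from the centre on its -x side. Origin: centre of its underside, on the worktop. Home of the bottle with the blue cap; at the start one of the other bottles stands in it. Dishes and cup are at least 95 mm apart, centre to centre.
- white_dish: white plastic dish for one bottle, fixed: round, 72 mm wide, 7 mm high; flat round recess 64 mm wide, its floor 3 mm above the worktop; thumb tab to 50 mm from the centre on its -x side. Origin: centre of its underside, on the worktop. Home of the bottle with the white cap; at the start one of the other bottles stands in it. Dishes and cup are at least 95 mm apart, centre to centre.
- spare_dish: black plastic dish for one bottle, fixed: round, 72 mm wide, 7 mm high; flat round recess 64 mm wide, its floor 3 mm above the worktop; thumb tab to 50 mm from the centre on its -x side. Origin: centre of its underside, on the worktop. The spare dish: empty at the start, and again in the end. Dishes and cup are at least 95 mm apart, centre to centre.
- cup: bystander: white specimen cup with a yellow lid, the one standing loose among the dishes (66 mm in diameter, 70 mm tall, about 80 g). Origin at the centre of its underside, z up. To be left where it stands. (Mind the tall fixed analyser on the right of the work: it fills x > 0.46 m, y < -0.28 m.)
Mind the look-alikes: they are no part of the job. What is shaped like the red_bottle but purple or turquoise is not meant.

How it is judged:
By the outcome, as a careful person would: the job done as asked, in the order asked, and still so for the second after the job is handed in, with the robot touching nothing.
It also fails if it takes over 112 s, if anything falls off the work surface, if the arm or the gripper's body presses on something with over 40 N, if the wrist force passes 120 N, or if a joint passes its speed limit or range.

### The arm

A 6-joint arm with a two-finger parallel gripper is mounted at the origin on a cart in front of the work surface, level with it; the furniture and walls round the work are solid. World frame = base frame: x ahead of the robot, y to its left, z up, the work surface at z = 0. Lengths are in mm, angles in rad, forces in N, time in s.
With the tool pointing down it reaches from about 375 to 975 mm from the base axis. Payload 3.8 kg.
Tool frame: the origin (TCP) lies midway between the tips of the shut fingers; the grasp point (between the pads) lies 19 mm behind it (bot.grip_point_offset is the distance from the TCP to the grasp point, in mm); z points along the fingers, y is the line along which they close (so a half turn about z gives the same grasp; the last joint's range is limited). The gripper opens to 88 mm and grips with 3 to 60 N. Pads are 18 mm wide; open, the fingers measure 123 mm over their backs; the gripper's body (75 mm by 187 mm) begins 45 mm behind the grasp point.
Start: joints at [-1.212, 0.264, 1.604, -0, 1.274, -0.037], TCP at [260.238, -622.812, 238.706] pointing down, gripper open.
Joint ranges: [-2.63, 2.63], [-0.94, 2.18], [0.31, 2.57], [-1.31, 4.45], [0, 2.66], [-2.55, 2.55]. Speed limits (rad/s): [2.57, 2.57, 3.14, 3.14, 3.14, 3.14].

### API

Orientations are given as a unit quaternion [w, x, y, z].
In Python, from rig import bot gives the robot as it stands. Calls block until the motion is done:
- bot.movep(position, orientation): joint-space move of the TCP to a pose.
- bot.move_linear(position, max_speed=150, rotation=None, threshold=None): straight line of the TCP; rotation=None keeps the orientation; max_speed is the mean speed in mm/s. With threshold (N) it stops when the force on the tool has changed by that much, and returns True; else False.
- bot.movej(angles): joint-space move.
- bot.release() and bot.clamp(grip_force=None): open the fingers fully, or close them until they stop; grip_force is the grip in N (None keeps the last).
- bot.sleep(seconds).
- bot.inverse_kinematics(position, orientation): joint angles nearest the present ones, or None.
- bot.grab_frame(name): name is "scene" or "top" or "wrist"; returns a dict with "color" (420x560x3 uint8, blue, green, red), "fx", "fy", "cx", "cy" (pixels), "R" (3x3) and "t" (3): a world point X has camera coordinates R X + t. Camera axes: x right, y down, z forward; pixel columns grow to the right and rows downward; lengths in mm; the calibration is good to about 2 mm. A picture is of the moment at which its call begins. There is no depth.
A pose or a line that the arm cannot do raises bot.MotionError and nothing moves.
- bot.hand_in(): hands the job in; it is judged then, once.
Trained networks look in the newest picture that a camera, given by its name, has taken for a name from the list of things; names that differ only in an ending like _2 or _b are one class to them, and where a whole thing is asked for, a point or a joint stands for the part that bears it (a point fixed in the world has none). Each returns a list of dicts, best first, with "conf" (0 to 1); they miss things now and then, are a little off and sometimes report something else, mostly with a low value. They report only what shows in the picture. A call takes as long as a camera call. They do not tell look-alikes from the thing itself.
- bot.boxes_of(camera, thing): "box" ([left, top, width, height] in pixels, round what is visible of it).
- bot.mark_of(camera, thing): "centre" ([column, row] in pixels: a listed point, or the origin of a listed thing).
Readings, each from a call of its own:
- bot.get_time_s(): time.
- bot.get_joint_pos(): joint angles.
- bot.get_qvel(): joint speeds.
- bot.get_tau(): joint torques, N m.
- bot.get_ee_pos(): TCP position.
- bot.get_orientation(): TCP orientation.
- bot.get_force(): force on the tool from outside, world axes, zero at the start.
- bot.get_ft_torque(): the same for the moment, N m.
- bot.get_gripper_width(): finger opening in mm.
- bot.get_grip_force(): force on a finger pad.
Only numpy, scipy, OpenCV 4.12 (cv2) and the standard library are available. Lean on these libraries where they do the work, as an engineer would, in place of code of your own. Each camera call takes 0.05 s, during which the arm holds its last target. There are 200 camera calls.

## Working session

There is one attempt and no reset: what is moved stays moved. The work goes in short steps, each a Python script; the robot and the scene stay as the last script left them, time stands still between calls to the robot, and variables do not carry over. Pictures are saved under pics/ and viewed, at most 14 in all, crops included, and the job is handed in when it is done.

```bash
mkdir -p pics; ls
python3 - <<'E'
from rig import bot
import cv2
for n in("top","scene"):
    f=bot.grab_frame(n); cv2.imwrite(f"pics/{n}0.png",f["color"]); print(n,f["fx"],f["cx"],f["cy"],f["R"],f["t"])
    for t in ["green_bottle","red_bottle","blue_bottle","white_bottle","green_dish","red_dish","blue_dish","white_dish","spare_dish","cup"]:
        print(t,[(d["centre"],round(d["conf"],2)) for d in bot.mark_of(n,t)])
print(bot.get_time_s(),bot.get_orientation())
E
```

```text
pics
top 395.4552666864993 283.73975806795653 206.55832698340572 [[ 0.01436384 -0.99914683  0.0387206 ]
 [-0.99150816 -0.01923827 -0.12861362]
 [ 0.12924881 -0.0365444  -0.99093857]] [ 41.84101431 505.73782956 882.69944238]
green_bottle [([187.4, 173.7], 0.64), ([257.1, 177.1], 0.44)]
red_bottle [([369.6, 184.7], 0.84), ([327.8, 177.1], 0.77), ([330.3, 225.1], 0.65)]
blue_bottle [([261.2, 178.8], 0.77)]
white_bottle [([288.2, 235.9], 0.64), ([332.7, 182.4], 0.24)]
green_dish [([289.9, 232.9], 0.59)]
red_dish [([259.3, 175.0], 0.56)]
blue_dish [([329.1, 177.5], 0.72)]
white_dish [([185.6, 179.8], 0.56)]
spare_dish [([366.8, 237.1], 0.65)]
cup [([225.1, 231.0], 0.58), ([258.2, 177.3], 0.54)]
scene 393.9019014062017 270.10310150830634 208.67240721650379 [[-0.7628813  -0.64642379 -0.01218242]
 [-0.47136947  0.56898891 -0.67384156]
 [ 0.44251887 -0.5083187  -0.73877544]] [438.20833969 238.08489445 686.04783167]
green_bottle [([181.7, 276.3], 0.78), ([285.7, 180.5], 0.24)]
red_bottle [([285.8, 181.0], 0.86), ([313.7, 165.1], 0.85), ([321.5, 202.6], 0.79)]
blue_bottle [([234.9, 225.0], 0.65)]
white_bottle [([307.7, 231.1], 0.7)]
green_dish [([306.2, 233.3], 0.89)]
red_dish [([236.8, 222.3], 0.71)]
blue_dish [([288.8, 179.4], 0.78)]
white_dish [([180.9, 275.9], 0.56), ([282.6, 180.7], 0.18)]
spare_dish [([351.3, 185.1], 0.69), ([179.2, 275.1], 0.47), ([282.3, 181.4], 0.37)]
cup [([259.8, 275.4], 0.66)]
1.1 [-1.01752254e-05  9.80483350e-01  1.96602135e-01  9.78935379e-06]
```

```bash
python3 -c "
import cv2
a=cv2.imread('pics/top0.png')[110:290,140:420];cv2.imwrite('pics/topc.png',cv2.resize(a,None,fx=2.8,fy=2.8,interpolation=2))
a=cv2.imread('pics/scene0.png')[110:330,130:410];cv2.imwrite('pics/scenec.png',cv2.resize(a,None,fx=2.7,fy=2.7,interpolation=2))"
```

```text
(no output)
```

View pics/topc.png

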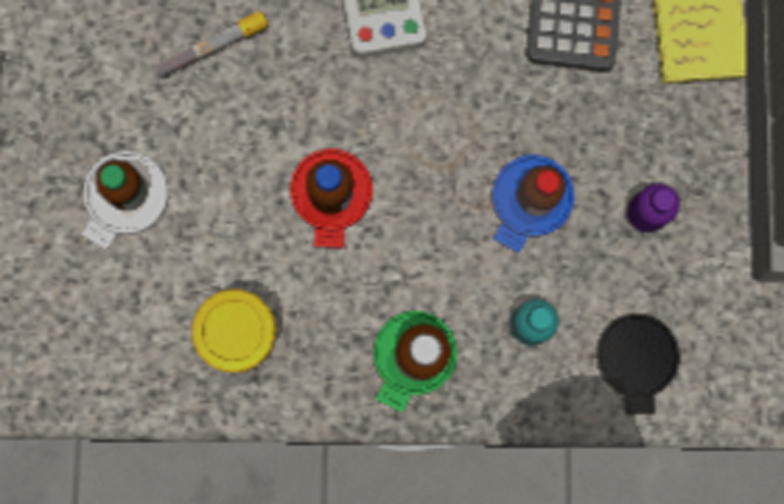

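View pics/scenec.png

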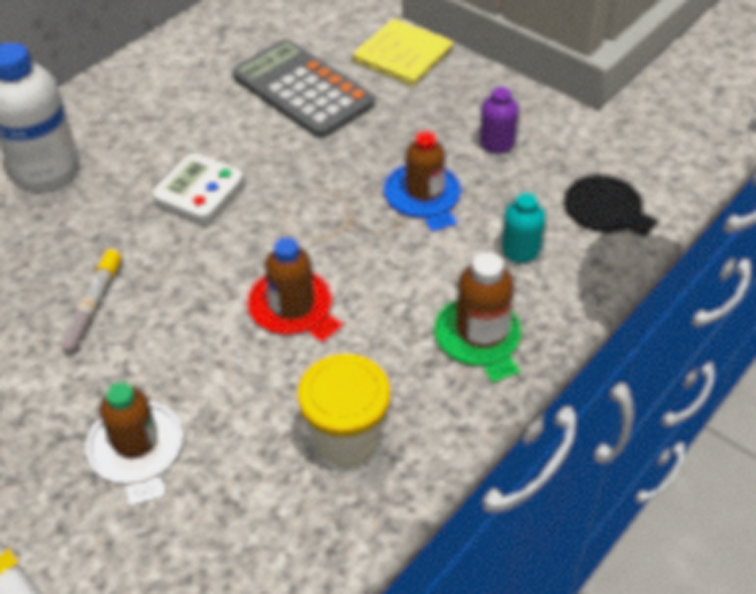

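View pics/scene0.png

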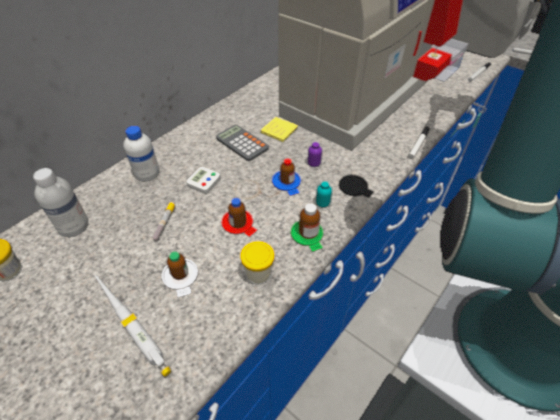

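The scene view shows four brown bottles: green-capped in the white dish (178,265), blue-capped in the red dish (237,212), red-capped in the blue dish (287,172) and white-capped in the green dish (310,220). So there are two swaps, red/blue and white/green. In the top view the "red_bottle" candidates are (331,177), (370,185) and (330,225). The first is the real one, because it is brown with a red cap; the enlarged crop shows the other two are purple and turquoise, so they only count as obstacles.

```bash
cat > loc.py <<'E'
import cv2, numpy as np
from scipy.optimize import minimize
HSV={'red':[(0,8),(172,180)],'green':[(50,80)],'blue':[(100,125)]}
def ray(f,px,z):
    R,t=np.array(f["R"]),np.array(f["t"]); c=-R.T@t
    d=R.T@np.array([(px[0]-f["cx"])/f["fx"],(px[1]-f["cy"])/f["fy"],1]); return (c+d*(z-c[2])/d[2])[:2]
def proj(f,X):
    x=np.atleast_2d(X)@np.array(f["R"]).T+f["t"]; return np.c_[f["fx"]*x[:,0]/x[:,2]+f["cx"],f["fy"]*x[:,1]/x[:,2]+f["cy"]]
def mask(img,col):
    h,s,v=[a.astype(int) for a in cv2.split(cv2.cvtColor(img,cv2.COLOR_BGR2HSV))]
    if col=='white': return (s<40)&(v>175)
    if col=='black': return v<45
    return sum([(h>=a)&(h<=b) for a,b in HSV[col]]).astype(bool)&(s>120)&(v>80)
def cap(f,col,px,z):
    """centroid of cap-coloured blob nearest px"""
    n,l,st,c=cv2.connectedComponentsWithStats(mask(f["color"],col).astype(np.uint8))
    i=min((i for i in range(1,n) if 15<st[i,4]<300),key=lambda i:np.hypot(*(c[i]-px)))
    return ray(f,c[i],z),c[i],st[i,4]
def dish(f,col,px,S=4):
    img=cv2.resize(f["color"],None,fx=S,fy=S,interpolation=cv2.INTER_CUBIC); m=mask(img,col)
    g=cv2.cvtColor(img,cv2.COLOR_BGR2HSV); gran=(g[...,1]<70)&(g[...,2]>70)&~m
    w=cv2.GaussianBlur(m*1.-gran*1.,(0,0),2)
    rr=np.sqrt(np.linspace(0,1,25))*36; a=np.linspace(0,2*np.pi,48,endpoint=False)
    D=np.stack([np.outer(rr,np.cos(a)).ravel(),np.outer(rr,np.sin(a)).ravel(),np.full(rr.size*a.size,7)],1)
    def cost(p):
        q=(proj(f,D+[p[0],p[1],0])*S+(S-1)/2).astype(np.float32)
        return -cv2.remap(w.astype(np.float32),q[:,:1],q[:,1:],cv2.INTER_LINEAR).mean()
    r=minimize(cost,ray(f,px,5),method='Nelder-Mead',options=dict(initial_simplex=ray(f,px,5)+np.array([[0,0],[12,0],[0,12]])))
    return r.x,-r.fun
E
python3 - <<'E'
from loc import *; from rig import bot
P={'top':dict(cap=dict(green=(180,173),blue=(257,173),red=(336,175),white=(292,235)),dish=dict(white=(185,178),red=(259,177),blue=(330,179),green=(288,236),black=(368,237)),o=dict(cup=((224,228),70),purple=((375,182),58),turq=((333,224),58))),
'scene':dict(cap=dict(green=(174,256),blue=(236,201),red=(287,161),white=(310,208)),dish=dict(white=(180,273),red=(237,221),blue=(286,180),green=(307,232),black=(353,185)),o=dict(cup=((257,255),70),purple=((315,147),58),turq=((324,186),58)))}
Z=dict(green=65,red=65,blue=73,white=81)
for n in P:
    f=bot.grab_frame(n); print(n)
    for c,p in P[n]['cap'].items(): r,q,a=cap(f,c,p,Z[c]-1.5);print('cap',c,r.round(1),q.round(1),a)
    for c,p in P[n]['dish'].items(): r,s=dish(f,c,p);print('dish',c,r.round(1),round(s,2))
    for c,(p,z) in P[n]['o'].items(): print(c,ray(f,p,z).round(0))
E
```

```text
top
cap green [572.8 285.1] [179.8 172.6] 52
cap blue [574.3 112.8] [256.9 172.9] 63
cap red [576.  -64.5] [335.4 174.7] 72
cap white [438.4  34.2] [291.6 234.3] 63
dish white [568.5 287.5] 0.01
dish red [577.5 112.4] 0.58
dish blue [575.9 -61. ] 0.5
dish green [438.7  38.9] 0.26
dish black [ 438.8 -150.3] 0.75
cup [450. 182.]
purple [ 562. -156.]
turq [464. -60.]
scene
cap green [569.3 286.2] [174.  256.1] 65
cap blue [571.4 114.7] [235.5 201.9] 57
cap red [572.7 -61.3] [287.2 162. ] 50
cap white [499.7 -32.1] [305.1 177.1] 104
dish white [518.3 307.8] 0.7
dish red [574.2 114.1] 0.48
dish blue [573.  -58.6] 0.44
dish green [436.1  40.4] 0.19
dish black [ 435.  -148.2] 0.75
cup [447. 187.]
purple [ 559. -153.]
turq [463. -55.]
```

Run:
```python
from loc import *; import loc; from rig import bot
P={'top':((184.6,178.6),(292,235)),'scene':((179.6,273.7),(310.5,208))}
for n,(p,w) in P.items():
    f=bot.grab_frame(n); print(n,ray(f,p,6).round(1),'cap',ray(f,w,80).round(1))
    hs=cv2.cvtColor(f["color"],cv2.COLOR_BGR2HSV); x,y=map(int,p); print(hs[y+9,x-8:x+9,1:].tolist())
    for v in(140,150,160):
        loc.mask=lambda i,c,v=v:(lambda h:(h[...,1]<30)&(h[...,2]>v))(cv2.GaussianBlur(cv2.cvtColor(i,cv2.COLOR_BGR2HSV),(0,0),4)); print(v,dish(f,'white',p))
D=dict(white=(567,288),red=(576,113),blue=(574.5,-60),green=(437.5,39.5),black=(437,-149),cup=(448.5,184.5),purple=(560,-154),turq=(463.5,-57.5))
for a in list(D)[:5]:
  # free finger yaw: min distance from finger corners (open, pads 18 wide) to other things
  best=[]
  for th in np.arange(0,180,10):
    u=np.array([np.cos(np.radians(th)),np.sin(np.radians(th))]);c=9
    m=min(min(np.hypot(*(np.array(D[a])+s*k*u-D[b])) for s in(-1,1) for k in(45,52,60))-(33 if b=='cup' else 22) for b in D if b!=a)
    best.append((round(m),int(th)))
  print(a,sorted(best)[::-1][:6], dict(best=0) and [b for b in best if b[1] in(0,90)])
```

```text
top [570.8 286.2] cap [436.8  33.3]
[[1, 188], [3, 191], [1, 190], [0, 189], [3, 188], [4, 190], [5, 191], [4, 189], [5, 188], [12, 185], [15, 183], [5, 187], [1, 189], [1, 191], [1, 189], [3, 190], [1, 191]]
140 (array([571.14161981, 285.95924143]), np.float64(0.4518061876296997))
150 (array([570.85882505, 286.44142561]), np.float64(0.31877294182777405))
160 (array([568.84976705, 286.50727222]), np.float64(0.15159618854522705))
scene [567.8 287.3] cap [435.8  34.9]
[[1, 236], [1, 235], [3, 235], [5, 234], [7, 233], [8, 234], [7, 233], [8, 233], [8, 233], [8, 234], [8, 235], [8, 233], [4, 233], [3, 234], [1, 235], [1, 237], [0, 236]]
140 (array([478.44232653, 357.53149364]), np.float64(1.0))
150 (array([478.44232653, 357.53149364]), np.float64(1.0))
160 (array([515.38566482, 350.35462666]), np.float64(0.9970594048500061))
white [(119, 140), (116, 150), (110, 130), (106, 160), (103, 120), (97, 110)] [(86, 0), (93, 90)]
red [(96, 70), (92, 80), (91, 90), (89, 60), (85, 100), (82, 50)] [(65, 0), (91, 90)]
blue [(52, 140), (50, 130), (45, 30), (43, 150), (42, 40), (39, 120)] [(29, 0), (15, 90)]
green [(79, 10), (77, 0), (76, 20), (75, 30), (69, 170), (69, 40)] [(77, 0), (23, 90)]
black [(62, 140), (57, 130), (53, 150), (49, 20), (47, 120), (46, 160)] [(41, 0), (19, 90)]
```

```bash
cat > act.py <<'E'
import numpy as np
from scipy.spatial.transform import Rotation
from rig import bot
DISH=dict(white=(569,287),red=(576,113),blue=(574.5,-60),green=(437.5,39.5),black=(437,-149))
TH=dict(white=120,red=100,blue=140,green=170,black=140)
H=dict(green=36,red=36,blue=40,white=46)   # grasp height above the bottle's base
DIA=dict(green=36,red=36,blue=38,white=44); UP=105
def quat(th,flip=1):
    y=flip*np.array([np.cos(np.radians(th)),np.sin(np.radians(th)),0]); z=np.array([0,0,-1.])
    return Rotation.from_matrix(np.c_[np.cross(y,z),y,z]).as_quat(scalar_first=True).tolist()
def best(p,th):   # half turn with the last joint nearer its present angle
    q=bot.get_joint_pos(); c=[]
    for f in(1,-1):
        j=bot.inverse_kinematics(p,quat(th,f))
        if j is not None: c.append((np.abs(np.subtract(j,q)).max(),quat(th,f)))
    return min(c,key=lambda a:a[0])[1]
def tcpz(b): return 3+H[b]-bot.grip_point_offset
def hover(xy,z,dish):
    p=[*map(float,xy),z]; bot.move_linear(p,280,best(p,TH[dish]))
def pick(b,xy,dish):
    z=tcpz(b); hover(xy,z+UP,dish)
    bot.move_linear([*xy,z],120); bot.clamp(25)
    w=bot.get_gripper_width(); print('pick',b,'width',round(w,1),'force',round(bot.get_grip_force(),1))
    assert abs(w-DIA[b])<4
    bot.move_linear([*xy,z+UP],150)
def place(b,dish):
    xy=DISH[dish]; z=tcpz(b); hover(xy,z+UP,dish)
    print('carry width',round(bot.get_gripper_width(),1))
    bot.move_linear([*xy,z+8],130); hit=bot.move_linear([*xy,z-2],25,threshold=3)
    print('placed',b,dish,hit,'dz',round(bot.get_ee_pos()[2]-z,1)); bot.release()
    bot.move_linear([*xy,z+UP],180); print('t',round(bot.get_time_s(),1))
E
python3 - <<'E'
from act import *
p=[330,-300,260]; bot.movep(p,best(p,120))
p=[420,-100,200]; bot.movep(p,best(p,140)); print(bot.get_joint_pos(),bot.get_time_s())
pick('red',(574.5,-63),'blue'); place('red','black')
import cv2
cv2.imwrite('pics/s1.png',cv2.resize(bot.grab_frame("scene")["color"][110:330,130:410],None,fx=2.7,fy=2.7))
E
```

```text
[-2.92873811e-01 -1.81249366e-01  2.13882248e+00 -7.56754350e-04
  1.18365188e+00  4.06455385e-01] 3.4583
pick red width 35.3 force 25.0
carry width 35.3
placed red black True dz -0.2
t 10.6
```

View pics/s1.png

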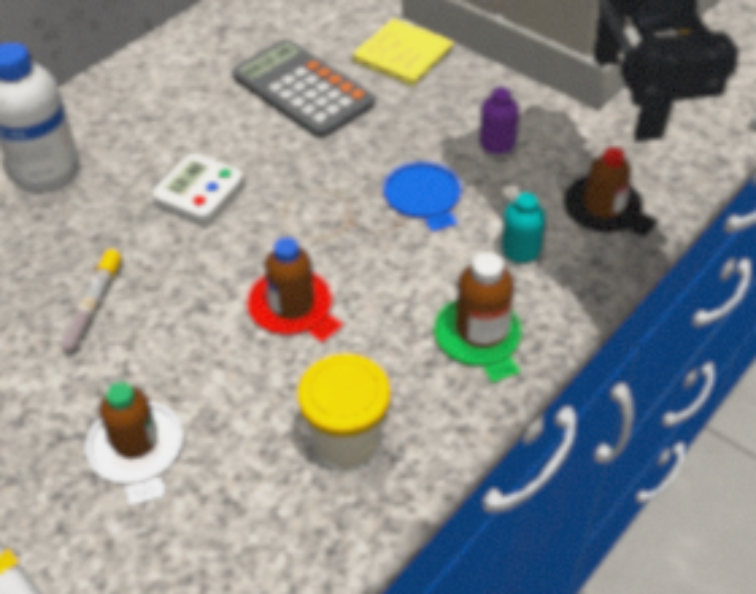

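The red-capped bottle stands flat in the black dish (crop 605,195). The other bottles, the cup and the look-alikes haven't moved. I'll carry on with the rest.

Run:
```python
from act import *
pick('blue',(573,113.8),'red'); place('blue','blue')
pick('red',DISH['black'],'black'); place('red','red')
pick('white',(436.5,34.2),'green'); place('white','black')
pick('green',(571,285.7),'white'); place('green','green')
pick('white',DISH['black'],'black'); place('white','white')
p=[430,150,330]; bot.move_linear(p,250,best(p,150))
import cv2
for n in('scene','top'):
    f=bot.grab_frame(n)["color"]; f=f[110:330,130:410] if n=='scene' else f[110:290,140:420]
    cv2.imwrite(f'pics/{n}2.png',cv2.resize(f,None,fx=2.7,fy=2.7))
print(bot.get_time_s())
```

```text
pick blue width 37.3 force 25.0
carry width 37.2
placed blue blue True dz -0.2
t 18.4
pick red width 35.4 force 25.0
carry width 35.4
placed red red True dz -0.2
t 26.0
pick white width 43.7 force 25.0
carry width 43.5
placed white black True dz -0.1
t 33.6
pick green width 35.0 force 25.0
carry width 35.2
placed green green True dz -0.2
t 42.3
pick white width 43.3 force 25.0
carry width 43.6
placed white white True dz -0.1
t 50.3
51.6833
```

View pics/scene2.png

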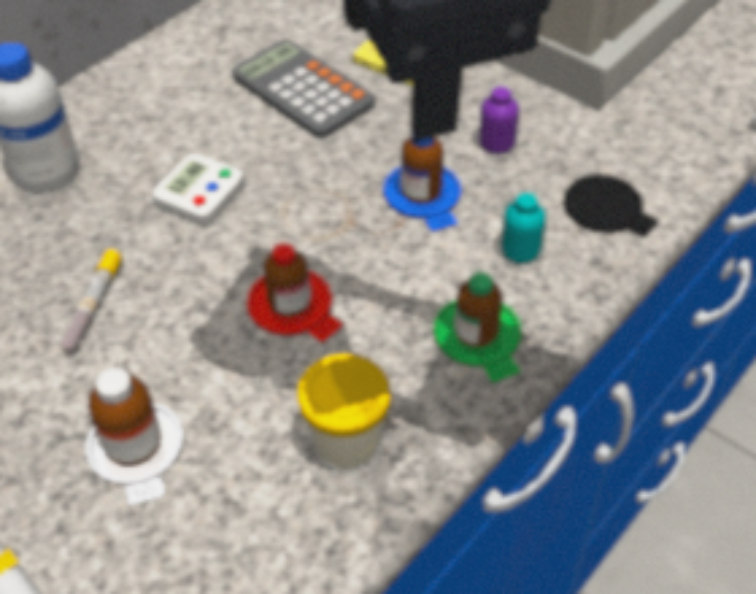

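View pics/top2.png

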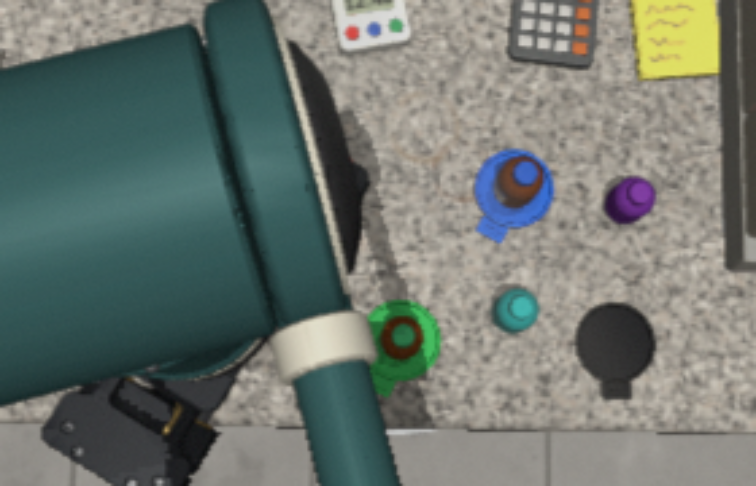

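All four bottles stand upright in the dish of their own cap colour: white (crop 125,430), red (288,290), green (478,320) and blue (422,180). The black dish (605,203) is empty, the cup is still at (344,405), and nothing touches the robot.

```bash
python3 -c "
from rig import bot
print(bot.hand_in())"
```

```text
the job is handed in; nothing more can be done
None
```

The job is handed in: each of the four bottles stands flat in the dish of its cap colour, the black dish is empty again, and the cup is where it stood; it took about 52 s of the 112 s allowed.

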